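# Shut the tap and open the safety cap of the screen-cleaner jug

## Robot

A 6-joint arm with a two-finger parallel gripper is mounted at the origin on the work surface. World frame = base frame: x ahead of the robot, y to its left, z up, the work surface at z = 0. Lengths are in m, angles in rad, forces in N, time in s.
With the tool pointing down it reaches from about 0.25 to 0.775 m from the base axis. Payload 4 kg.
Tool frame: the origin (TCP) lies at the very end of the fingers, on their centre line; the grasp point (between the pads) lies 19 mm behind it; x points along the fingers, y is the direction in which the jaws open and shut, and the axes are right-handed (so a half turn about x gives the same grasp; the last joint's range is limited). The gripper opens to 94 mm and grips with 3 to 60 N. Pads are 16 mm wide; open, the fingers measure 119 mm over their backs; the gripper's body (75 mm by 177 mm) begins 78 mm behind the grasp point.
Start: joints at [1.001, 0.087, 1.371, -0, 1.684, -0.103], TCP at [0.248, 0.491, 0.169] pointing down, gripper open.
Joint ranges: [-3.1, 3.1], [-0.76, 2.03], [0.27, 2.55], [-1.08, 4.22], [0.17, 2.65], [-2.57, 2.57]. Speed limits (rad/s): [2.79, 2.79, 3.14, 3.14, 3.14, 3.14].

## Interface

Orientations are given as [roll, pitch, yaw] about the fixed x, y, z axes, in that order (R = Rz(yaw) Ry(pitch) Rx(roll)).
In Python, from bench import robot gives the robot as it stands.
- The arm moves only by the tool carry_out, never from a script. Its argument "targets" is a list of rows, each a list of 5 numbers: the closure, from 0 (fully open) to 1 (shut), then the shift along the tool's x, y, z in cm, then the turn about the tool's x in degrees. In form: [[fingers, tx, ty, tz, turn], ...]. A call has 1 to 20 rows; each row shifts and turns the commanded pose from where the row before left it, along the tool's axes as they then stand; what a row does not reach is not made up. A row lasts 1/10 s, in which the tool goes at most 50 mm and 8.59 degrees, less where a joint would pass 70% of its speed; a pose out of reach is approached as far as the arm can. A call is refused whole if a number of a shift passes 5 or a number of a turn 8.59, either way. A call with a gripper value outside its range is refused whole. The fingers move at their own pace and stop on an object; the grip force is fixed at half the most. Time passes only in rows, so rows that do not move let the fingers close. It gives the time, the measured TCP pose, the force and the opening at its end, in the units of the state.
- robot.get_obs(): the state, without advancing time (a new reading comes with each control period).
- robot.snapshot(name): name is "side" or "top" or "wrist"; returns a dict with "image" (480x640x3 uint8, red, green, blue), "camera_matrix" (3x3 intrinsics, pixels), "pose" (4x4, takes a point from camera to world coordinates). Camera axes: x right, y up, looking along -z (the intrinsics and any distortion apply to the point x, -y, -z); pixel columns grow to the right and rows downward; lengths in m; the calibration is good to about 2 mm. A picture is of the moment at which its call begins. There is no depth.
- robot.close_job(): hands the job in, once; it reports no verdict.
The state is a dict: "time": time; "joint_positions": joint angles; "qvel": joint speeds; "joint_torque": joint torques, N m; "tool_pos": TCP position; "ee_rot": TCP orientation; "wrist_force": force on the tool from outside, world axes, zero at the start; "wrist_torque": the same for the moment, N m; "width": finger opening in m.
Only numpy, scipy, OpenCV 4.12 (cv2) and the standard library are available. Lean on these libraries where they do the work, as an engineer would, in place of code of your own. Each camera call takes 0.05 s, during which the arm holds its last target. There are 200 camera calls.

## Task

The jug of screen cleaner on the desk needs a refill: first shut its tap by swinging the tap lever so that it points straight out from the end of the jug, midway between the two spouts, then press the push-and-turn safety cap down, twist it anticlockwise until it is free and lift it off. Finish while still holding the cap, level and clear above the neck it came from (about 8 cm up), and do not let go of it; leave the tap shut and the other things on the desk where they are.

Things in the scene. Friction and masses are not known exactly. Their poses are not given: they have to be found in the camera images.
- jug: White plastic jug, 120 (x) x 200 (y) mm, flat top 150 mm above the desk, fixed in a steel foot tray 150 x 230 mm (it cannot move or tip). Origin: centre of the underside, on the desk; z up. Neck at local (0, +55) mm; tap on the -y end; carrying handle on the +y end, reaching y = +138 mm, up to z = 126 mm.
- mouth (a point): Centre of the flat top of the jug's neck, local (0, 55, 178) mm of the jug; axes as the jug. Neck with ledges 44 mm across. A sprung seal in it holds the cap up in its lock with 5 N. The cap must be pressed at least 5 mm (stop at 8 mm; 8 to 10 N) and kept down while turned anticlockwise seen from above; it lifts straight off from 43 to 68 degrees of turn (aim for 55), a stop blocks more.
- cap: Grey plastic push-and-turn cap, 56 mm across, locked on the neck. Origin: centre of its open underside, 162 mm above the desk when locked; z up. Round skirt, flat top 30 mm above the origin; across that a grip bar 48 mm long (cap's x), 16 mm thick (y), 30 mm high. 22 to 68 g. When locked, its x is along the jug's x. It does not turn clockwise. Turned free and let go, it rises only 2 to 3 mm.
- cap_bar (a point): Centre of the top of the cap's grip bar, 60 mm above the cap's origin; axes as the cap.
- tap_lever (a joint): Angle of the tap lever (rad) about the upright axis through tap_pivot, positive anticlockwise seen from above; stops at -0.9 and +0.9 (each over a spout). 0 is shut: the lever points straight out along the jug's -y. It starts 0.4 to 0.85, needs about 1 N at its post and stays where it is left.
- tap_pivot (a point): Point on the lever's axis, local (0, -135, 156) mm of the jug; axes as the jug.
- lever_post (a point): Centre of the top of the upright steel post at the end of the tap lever: post 14 mm in diameter, standing free for 33 mm below this point above the 14 mm wide lever plate, 50 mm from the lever's axis; 194 mm above the desk. Axes: -y points outward along the lever.
- cup: Clear plastic cup, 64 mm across, 75 mm high, standing on the desk under the spouts; origin at its underside. Leave it.
- mug: White mug, 80 mm across, 92 mm high, to the left. Origin at its underside. Leave it.
- pen_cup: White pen cup with three pens, 76 mm across, 150 mm high overall. Origin at its underside. Leave it.
- tape_roll: Roll of tape lying flat, 84 mm across, 30 mm high. Origin at its underside. Leave it.
- stapler: Black stapler, 150 x 36 x 45 mm. Origin at its underside. Leave it.
- note_block: Block of notes, 58 x 58 x 30 mm, close behind the jug. Origin at its underside. Leave it.
- mouse: Black computer mouse, 105 x 62 x 34 mm. Origin at its underside. Leave it.
- spray_refill: White round bottle with its lid on, 60 mm across, 150 mm high, towards the back right. Origin at its underside. Leave it.
There are look-alikes about, which are no part of the job. What is shaped like the cap but green or orange is not meant.

How it is judged:
By the outcome, as a careful person would: the job done as asked, in the order asked, and still so for the second after the job is handed in, while the arm keeps its last pose, push and grip.
It also fails if it takes over 54 s, if anything falls off the work surface, if the arm or the gripper's body presses on something with over 40 N, if the wrist force passes 120 N, or if a joint passes its speed limit or range.

## Working session

There is one attempt and no reset: what is moved stays moved. The work goes in short steps, Python scripts to look and compute and a tool call to move; the robot and the scene stay as the last step left them, time stands still between calls to the robot, and variables do not carry over. Pictures are saved under pics/ and viewed, about 8 in all and at most 12, crops included, and the job is handed in when it is done.

Besides the shell and the picture viewer there is one more tool, called after "Emit:" as name(argument=value, ...), one argument or row to a line, values as JSON. carry_out: Moves the arm, as the interface text tells. Its arguments: {"type":"object","properties":{"targets":{"type":"array","items":{"type":"array","items":{"type":"number"}}}},"required":["targets"]}

```bash
mkdir -p pics; ls
cat > h.py <<'E'
import numpy as np,cv2,json
from bench import robot
def snap(n,f):
    s=robot.snapshot(n); cv2.imwrite(f'pics/{f}.png',s['image'][:,:,::-1])
    np.savez(f'pics/{f}.npz',K=s['camera_matrix'],P=s['pose']); return s
def proj(f,p):
    d=np.load(f'pics/{f}.npz');P=d['P'];q=(np.atleast_2d(p)-P[:3,3])@P[:3,:3];q=q*[1,-1,-1]
    u=q@d['K'].T;return u[:,:2]/u[:,2:]
def atz(f,uv,z):
    d=np.load(f'pics/{f}.npz');P=d['P'];r=np.linalg.inv(d['K'])@[uv[0],uv[1],1];r=P[:3,:3]@(r*[1,-1,-1])
    return P[:3,3]+r*(z-P[2,3])/r[2]
E
python3 - <<'E'
from h import *
for n in ('top','side'):
    s=snap(n,n+'0');print(s['pose'].round(3).tolist(),s['camera_matrix'].round(1).tolist(),[k for k in s])
print(robot.get_obs())
E
```

```text
pics
[[0.003, 0.997, -0.08, 0.441], [-1.0, 0.004, 0.003, 0.018], [0.003, 0.08, 0.997, 1.543], [0.0, 0.0, 0.0, 1.0]] [[615.4, 0.0, 323.1], [0.0, 615.4, 235.2], [0.0, 0.0, 1.0]] ['image', 'camera_matrix', 'pose']
[[0.984, 0.137, -0.117, 0.339], [-0.18, 0.702, -0.689, -1.043], [-0.012, 0.699, 0.715, 1.258], [0.0, 0.0, 0.0, 1.0]] [[558.3, 0.0, 315.5], [0.0, 558.3, 240.2], [0.0, 0.0, 1.0]] ['image', 'camera_matrix', 'pose']
{'time': 0.1, 'joint_positions': array([ 1.00089846e+00,  8.78764820e-02,  1.37211686e+00,  1.97854579e-05,
        1.68360802e+00, -1.03092326e-01]), 'qvel': array([-0.00124129,  0.00077596, -0.00464764, -0.00103877, -0.00108527,
       -0.00049097]), 'joint_torque': array([ 2.50818870e-03, -3.41244221e+01, -3.03303266e+01,  7.20758317e-02,
        3.02769360e-02, -1.06172772e-04]), 'tool_pos': array([0.24720028, 0.49067059, 0.16831686]), 'ee_rot': array([-1.68367775,  1.56878752, -2.15048108]), 'wrist_force': array([-0.42172152,  0.23291468,  0.35580942]), 'wrist_torque': array([-0.02014863, -0.0121498 , -0.0233365 ]), 'width': 0.09410427072324316}
```

View pics/top0.png

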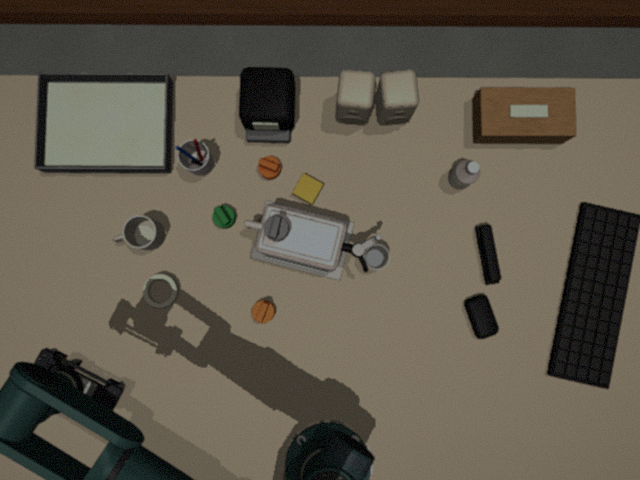

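View pics/side0.png

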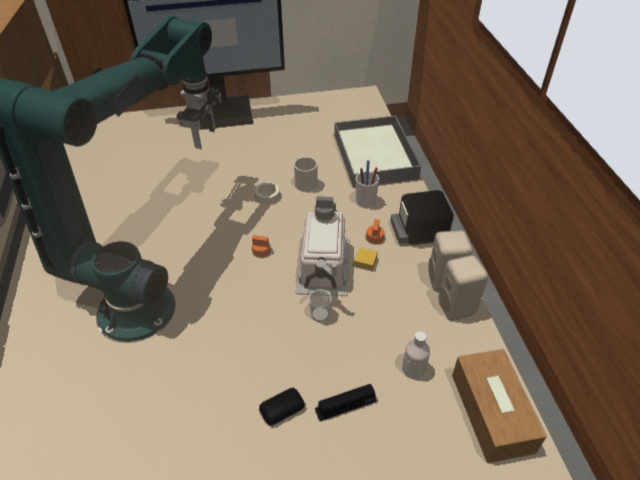

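Candidates shaped like the cap in the top view: grey at (278,227) on the jug, green at (223,215), and orange at (269,167) and (263,310). The grey one on the jug's neck fits the description. The tap is at about (358,252). I'll confirm with an enlarged crop of both views.

Run:
```python
import cv2,numpy as np
a=cv2.imread('pics/top0.png')[190:290,235:395];b=cv2.imread('pics/side0.png')[190:330,280:370]
a=cv2.resize(a,None,fx=5,fy=5,interpolation=cv2.INTER_CUBIC)
cv2.imwrite('pics/c1.png',cv2.convertScaleAbs(a,alpha=1.5))
b=cv2.resize(b,None,fx=4.2,fy=4.2,interpolation=cv2.INTER_CUBIC);cv2.imwrite('pics/c2.png',cv2.convertScaleAbs(b,alpha=1.2))
```

```text
(no output)
```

View pics/c1.png

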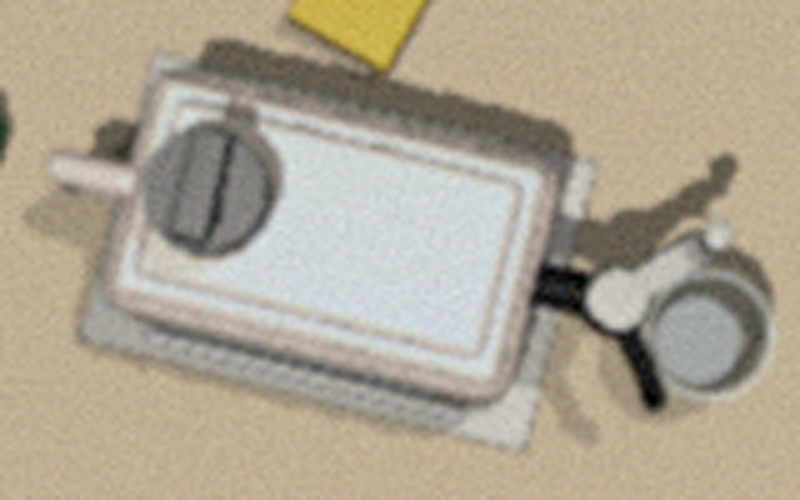

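View pics/c2.png

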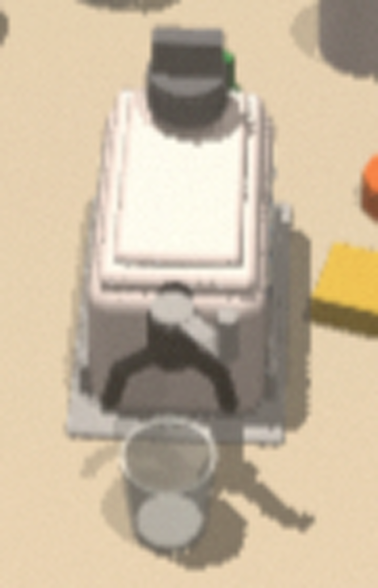

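The grey cap on the jug is confirmed, with its bar along the jug's short side. The lever points from the hub at c1 (616,299) to the post at (716,235). The cup is below. Next I fit the poses using both views.

Run:
```python
from h import *
from scipy.optimize import least_squares
o=lambda u,s,off:(np.array(u)+.5)/s-.5+off
T=lambda u:o(u,5,np.array([235,190]));S=lambda u:o(u,4.2,np.array([280,190]))
obs=[('top0',T((213,189)),'skirt'),('top0',T((616,299)),'hub'),('top0',T((716,233)),'post'),
('side0',S((187,40)),'bar'),('side0',S((176,306)),'hub'),('side0',S((229,316)),'post')]
def pts(v):
    x,y,a,l,zh=v;R=lambda t:np.array([[np.cos(t),-np.sin(t)],[np.sin(t),np.cos(t)]])
    J=lambda p:np.array([x,y])+R(a)@p
    hub=J([0,-.135]);post=hub+R(a+l)@[0,-.05]
    return dict(skirt=[*J([0,.055]),.192],bar=[*J([0,.055]),.222],hub=[*hub,zh],post=[*post,.194])
def res(v):
    q=pts(v);return np.concatenate([proj(f,q[k])[0]-u for f,u,k in obs])
r=least_squares(res,[.45,.05,1.4-np.pi/2-.1+np.pi/2,.6,.17]);print(r.x,res(r.x).reshape(-1,2).round(1));
v=r.x
for k,p in pts(v).items():print(k,np.round(p,4))
# per-view positions
for f,u,k in obs: print(f,k,atz(f,u,pts(v)[k][2]).round(4))
np.save('fit.npy',v)
ob=robot.get_obs();from scipy.spatial.transform import Rotation as Ro
print(Ro.from_euler('xyz',ob['ee_rot']).as_matrix().round(3))
print('cup',atz('top0',T((712,332)),.075))
```

```text
[ 0.5523257   0.06411964 -0.24581814  0.83021632  0.15858279] [[-0.9  0.4]
 [ 1.2  0.5]
 [ 1.2  0.3]
 [ 0.9 -2. ]
 [-0.3  0.1]
 [ 0.6 -1.2]]
skirt [0.5657 0.1175 0.192 ]
bar [0.5657 0.1175 0.222 ]
hub [ 0.5195 -0.0668  0.1586]
post [ 0.5471 -0.1085  0.194 ]
top0 skirt [0.5667 0.1156 0.192 ]
top0 hub [ 0.5206 -0.064   0.1586]
top0 post [ 0.5478 -0.106   0.194 ]
side0 bar [0.5618 0.1098 0.222 ]
side0 hub [ 0.5203 -0.0667  0.1586]
side0 post [ 0.5446 -0.1123  0.194 ]
[[-0.001  0.45   0.893]
 [-0.002  0.893 -0.45 ]
 [-1.    -0.002 -0.   ]]
cup [ 0.50983362 -0.11483129  0.075     ]
```

Emit:
carry_out(
  targets=[
    [0,-4.5,0,0,0],
    [0,-4.5,0,0,0],
    [0,-4,0,0,0],
    [0.4,0,-2.5,3.35,0],
    [0.4,0,-2.5,3.35,0],
    [0.4,0,-2.5,3.35,0],
    [0.4,0,-2.5,3.35,0],
    [0.4,0,-2.5,3.35,0],
    [0.4,0,-2.5,3.35,0],
    [0.4,0,-2.5,3.35,0],
    [0.4,0,-2.5,3.35,0],
    [0.4,0,-2.5,3.35,0],
    [0.4,0,-2.5,3.35,0],
    [0.4,0,-2.5,3.35,0],
    [0.4,0,-2.5,3.35,0],
    [0.4,0,-2.5,3.35,0],
    [0.4,0,-2.5,3.35,0],
    [0.4,0,0,0,0],
  ],
)

```text
time: 1.9
tool_pos: [0.5098, -0.0365, 0.297]
ee_rot: [-2.46, 1.567, -2.933]
wrist_force: [-0.1, -0.1, -0.8]
width: 0.0563
```

Run:
```python
from h import *
snap('wrist','w1');snap('top','top1');snap('side','side1')
o=robot.get_obs();print(o['time'],o['tool_pos'],o['ee_rot'],o['width'])
v=np.load('fit.npy')
for p in ([.5657,.1175,.222],[.5195,-.0668,.16],[.5471,-.1085,.194]):print(proj('w1',p))
```

```text
2.05 [ 0.50853211 -0.03212766  0.29894989] [2.96328265 1.56939973 2.49630238] 0.05636224637225975
[[529.81819091 204.12667503]]
[[298.02120176 235.84480798]]
[[269.63869756 291.9349886 ]]
```

View pics/w1.png

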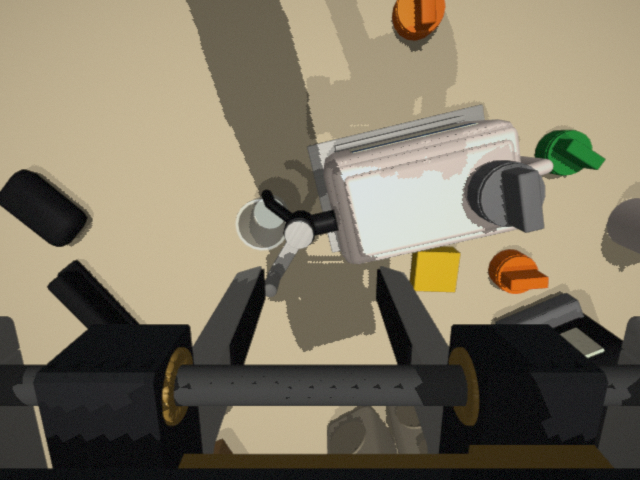

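Wrist view: the jug's cap is at about (510,200), the tap hub at (299,233) and the post top at about (272,288). My projections land within 5 px. I'll enlarge it for a refined fit.

Run:
```python
import cv2,numpy as np
a=cv2.imread('pics/w1.png')
f=lambda c:cv2.convertScaleAbs(cv2.resize(c,None,fx=4,fy=4,interpolation=cv2.INTER_CUBIC),alpha=1.4)
cv2.imwrite('pics/c3.png',np.hstack([f(a[180:305,245:345]),f(a[130:255,460:560])]))
```

```text
(no output)
```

View pics/c3.png

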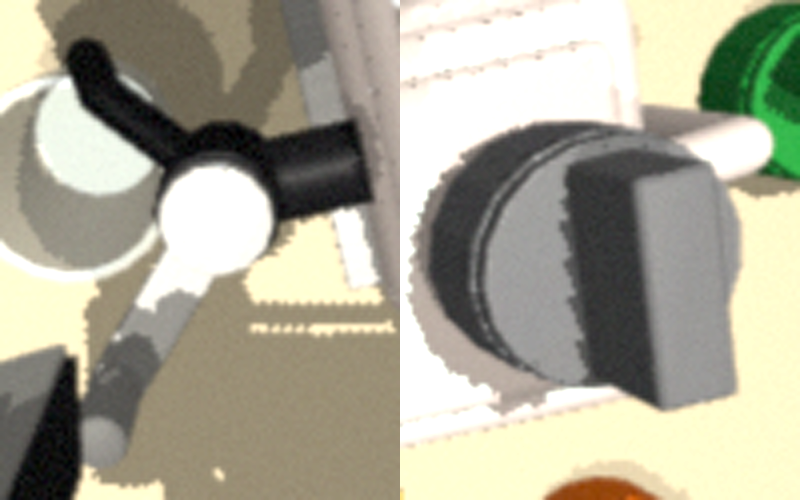

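```bash
cat > fit.py <<'E'
from h import *
from scipy.optimize import least_squares
o=lambda u,s,off:(np.array(u)+.5)/s-.5+off
T=lambda u:o(u,5,np.array([235,190]));S=lambda u:o(u,4.2,np.array([280,190]))
W=lambda u:o(u,4,np.array([245,180]));W2=lambda u:o(np.array(u)-[400,0],4,np.array([460,130]))
obs=[('top0',T((213,189)),'skirt',1),('top0',T((616,299)),'hub',1),('top0',T((716,233)),'post',1),
('side0',S((187,40)),'bar',.7),('side0',S((176,306)),'hub',.7),('side0',S((229,316)),'post',.7),
('w1',W((217,218)),'hub',1),('w1',W((104,441)),'post',1),('w1',W2((687,286)),'bar',1),('w1',W2((674,171.5)),'b1',1),('w1',W2((700.5,400.5)),'b2',1)]
def pts(v):
    x,y,a,l,zh=v[:5];R=lambda t:np.array([[np.cos(t),-np.sin(t)],[np.sin(t),np.cos(t)]])
    J=lambda p:np.array([x,y])+R(a)@p
    hub=J([0,-.135]);post=hub+R(a+l)@[0,-.05]
    return dict(skirt=[*J([0,.055]),.192],bar=[*J([0,.055]),.222],hub=[*hub,zh],post=[*post,.194],b1=[*J([-.024,.055]),.222],b2=[*J([.024,.055]),.222])
def res(v):
    q=pts(v);return np.concatenate([w*(proj(f,q[k])[0]-u) for f,u,k,w in obs])
if __name__=='__main__':
    r=least_squares(res,np.load('fit.npy'));v=r.x;print(v,res(v).reshape(-1,2).round(1));np.save('fit2.npy',v)
    for k,p in pts(v).items():print(k,np.round(p,4))
    for f,u,k,w in obs: print(f,k,atz(f,u,pts(v)[k][2]).round(4))
    q=v.copy();q[3]=0;print('shut',pts(q)['post'])
E
python3 fit.py
```

```text
[ 0.55124443  0.06578742 -0.24119293  0.8188145   0.15792957] [[-1.6  1. ]
 [ 0.5  0.7]
 [ 0.6  0.7]
 [ 0.2 -1.6]
 [-0.4 -0.1]
 [ 0.2 -1.1]
 [ 0.4  0. ]
 [-0.2  0.7]
 [-0.   0.5]
 [ 0.3 -1.1]
 [-0.6  0.9]]
skirt [0.5644 0.1192 0.192 ]
bar [0.5644 0.1192 0.222 ]
hub [ 0.519  -0.0653  0.1579]
post [ 0.5463 -0.1072  0.194 ]
b1 [0.5411 0.1249 0.222 ]
b2 [0.5877 0.1135 0.222 ]
top0 skirt [0.5667 0.1156 0.192 ]
top0 hub [ 0.5207 -0.0641  0.1579]
top0 post [ 0.5478 -0.106   0.194 ]
side0 bar [0.5618 0.1098 0.222 ]
side0 hub [ 0.5204 -0.0661  0.1579]
side0 post [ 0.5446 -0.1123  0.194 ]
w1 hub [ 0.5188 -0.0656  0.1579]
w1 post [ 0.5457 -0.1067  0.194 ]
w1 bar [0.564  0.1194 0.222 ]
w1 b1 [0.5417 0.1245 0.222 ]
w1 b2 [0.5872 0.1142 0.222 ]
shut [np.float64(0.5070551130177052), np.float64(-0.11385752035100234), 0.194]
```

Emit:
carry_out(
  targets=[
    [0.5,0,0,0,7.5],
    [0.5,0,0,0,7.5],
    [0.5,0,0,0,7.5],
    [0.5,0,0,0,7.5],
    [0.5,3,-0.3,2.8,0],
    [0.5,3,-0.3,2.8,0],
    [0.5,2,-0.3,2.75,0],
    [0.5,0,0,0,0],
    [0.5,0,0,0,0],
  ],
)

```text
time: 2.95
tool_pos: [0.5467, -0.1058, 0.2193]
ee_rot: [-3.026, 1.569, 2.268]
wrist_force: [-0.2, 0.4, 0.4]
width: 0.0473
```

```bash
cat > st.py <<'E'
from h import *
from fit import pts
from scipy.spatial.transform import Rotation as Ro
import sys
v=np.load('fit2.npy')
def st():
    o=robot.get_obs();R=Ro.from_euler('xyz',o['ee_rot']).as_matrix();return o,R
if __name__=='__main__':
    o,R=st();print(o['time'],o['tool_pos'].round(4),'yang',np.degrees(np.arctan2(R[1,1],R[0,1])).round(2),'xdown',R[:,0].round(4),'F',o['wrist_force'].round(1),'M',o['wrist_torque'].round(2),'w',round(o['width'],4),'q',o['joint_positions'].round(2))
    if len(sys.argv)>1:
        t=np.array(eval(sys.argv[1]));print('tool delta cm',(R.T@(t-o['tool_pos'])*100).round(2))
E
python3 st.py "[.5463,-.1072,.170]"
```

```text
2.95 [ 0.5467 -0.1058  0.2193] yang 33.32 xdown [-0.001   0.0011 -1.    ] F [-0.2  0.4  0.4] M [-0.06  0.04  0.06] w 0.0473 q [-0.29  0.1   1.26  0.    1.78 -0.87]
tool delta cm [ 4.93 -0.11  0.11]
```

Emit:
carry_out(
  targets=[
    [0.5,2.5,-0.1,0.1,0],
    [0.5,2.4,0,0,0],
    [0.5,0,0,0,0],
    [1,0,0,0,0],
    [1,0,0,0,0],
    [1,0,0,0,0],
    [1,0,0,0,0],
    [1,0,0,0,0],
    [1,0,0,0,0],
  ],
)

```text
time: 3.85
tool_pos: [0.5469, -0.1087, 0.1706]
ee_rot: [1.053, 1.57, 0.062]
wrist_force: [-0.2, 0.1, 0.6]
width: 0.0026
```

```bash
python3 st.py "[.5463,-.1072,.170]"
```

```text
3.85 [ 0.5469 -0.1087  0.1706] yang 33.25 xdown [ 3.e-04  0.e+00 -1.e+00] F [-0.2  0.1  0.6] M [-0.05  0.01  0.04] w 0.0026 q [-0.3   0.1   1.35  0.    1.69 -0.88]
tool delta cm [ 0.06  0.03 -0.16]
```

Run:
```python
from h import *
a=snap('wrist','w2')['image'];print(proj('w2',[.5463,-.1072,.194]),proj('w2',[.519,-.0653,.165]))
s=snap('side','side2')['image']
p=proj('side2',[.5463,-.1072,.194])[0].astype(int);print(p)
b=cv2.resize(s[p[1]-60:p[1]+60,p[0]-50:p[0]+50],None,fx=4,fy=4,interpolation=cv2.INTER_CUBIC)
cv2.imwrite('pics/c4.png',np.hstack([a[100:480,160:480],cv2.resize(b,(317,380))])[:,:,::-1])
```

```text
[[322.75622998 271.93204695]] [[322.73055164 173.36333951]]
[334 263]
```

View pics/c4.png

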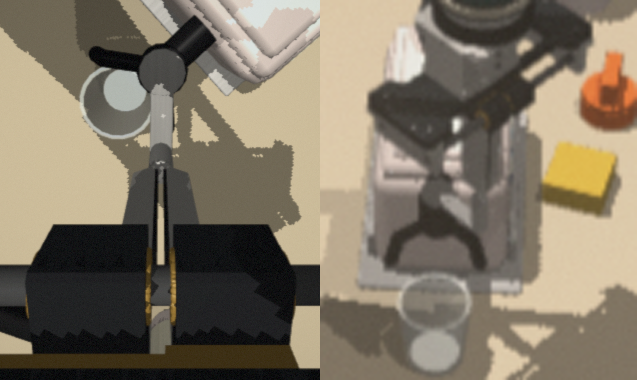

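Run:
```python
from h import *
for p in ([.5469,-.1087,.1706],[.5469,-.1087,.194],[.5469,-.1087,.22]):print(proj('w2',p))
P=np.load('pics/w2.npz')['P'];print(P.round(3))
a=cv2.imread('pics/w2.png')
cv2.imwrite('pics/c5.png',cv2.convertScaleAbs(cv2.resize(a[150:320,240:400],None,fx=3.5,fy=3.5,interpolation=cv2.INTER_CUBIC),alpha=1.5))
print(robot.get_obs()['width'])
```

```text
[[321.99214531 260.31456559]]
[[322.16622122 274.66034531]]
[[322.41040081 294.78344456]]
[[ 0.837 -0.528 -0.142  0.504]
 [ 0.547  0.808  0.219 -0.045]
 [-0.    -0.261  0.965  0.388]
 [ 0.     0.     0.     1.   ]]
0.00042812698302489133
```

View pics/c5.png

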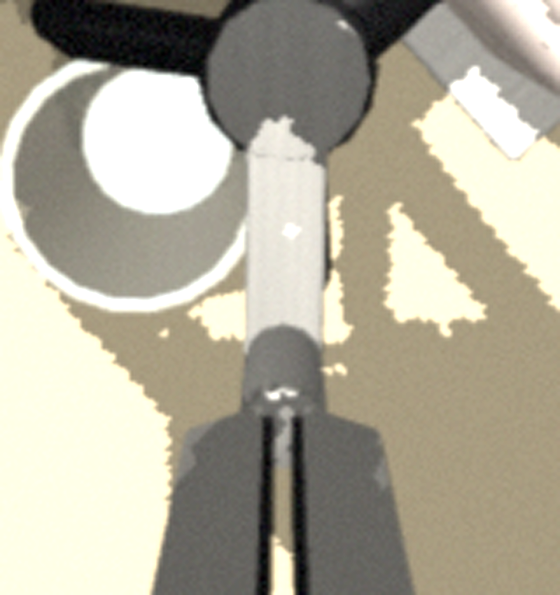

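Run:
```python
from h import *
from scipy.spatial.transform import Rotation as Ro
print(np.load('pics/w1.npz')['K'])
# camera pose in tool frame is constant: derive from w2 + current state
o=robot.get_obs();R=Ro.from_euler('xyz',o['ee_rot']).as_matrix();p=o['tool_pos'];print(p,o['width'],o['time'])
P=np.load('pics/w2.npz')['P'];Rc=R.T@P[:3,:3];tc=R.T@(P[:3,3]-p);print(Rc.round(3),tc.round(4))
for z in (-8,0,8):
  for h in (0,-19,-40,-70):
    for f,w in (('w1',56.4),('w2',0)):
      P=np.load(f'pics/{f}.npz')['P'];Rt=P[:3,:3]@Rc.T;pt=P[:3,3]-Rt@tc
      print(f,'x',h,'z',z,[proj(f,pt+Rt@np.array([h,s*w/2,z])/1)[0].round(0).tolist() if 0 else proj(f,pt+Rt@(np.array([h,s*w/2,z])/1000))[0].round(0).tolist() for s in (-1,1)],pt.round(3) if h==0 else '')
```

```text
[[379.92366452   0.         320.24856085]
 [  0.         379.92366452 231.62847789]
 [  0.           0.           1.        ]]
[ 0.5467797  -0.10868578  0.17033368] 0.00042812698302489133 3.95
[[ 0.     0.261 -0.965]
 [ 1.     0.001  0.001]
 [ 0.001 -0.965 -0.261]] [-0.2172 -0.0008 -0.0765]
w1 x 0 z -8 [[275.0, 247.0], [369.0, 247.0]] [ 0.51  -0.036  0.297]
w2 x 0 z -8 [[322.0, 247.0], [322.0, 247.0]] [ 0.547 -0.109  0.17 ]
w1 x -19 z -8 [[271.0, 258.0], [373.0, 258.0]] 
w2 x -19 z -8 [[322.0, 258.0], [322.0, 258.0]] 
w1 x -40 z -8 [[265.0, 272.0], [379.0, 272.0]] 
w2 x -40 z -8 [[322.0, 272.0], [322.0, 272.0]] 
w1 x -70 z -8 [[255.0, 298.0], [389.0, 297.0]] 
w2 x -70 z -8 [[322.0, 297.0], [322.0, 297.0]] 
w1 x 0 z 0 [[275.0, 260.0], [368.0, 260.0]] [ 0.51  -0.036  0.297]
w2 x 0 z 0 [[322.0, 260.0], [322.0, 260.0]] [ 0.547 -0.109  0.17 ]
w1 x -19 z 0 [[271.0, 271.0], [373.0, 271.0]] 
w2 x -19 z 0 [[322.0, 271.0], [322.0, 271.0]] 
w1 x -40 z 0 [[266.0, 287.0], [378.0, 286.0]] 
w2 x -40 z 0 [[322.0, 287.0], [322.0, 287.0]] 
w1 x -70 z 0 [[256.0, 315.0], [389.0, 315.0]] 
w2 x -70 z 0 [[322.0, 315.0], [322.0, 315.0]] 
w1 x 0 z 8 [[276.0, 273.0], [368.0, 272.0]] [ 0.51  -0.036  0.297]
w2 x 0 z 8 [[322.0, 272.0], [322.0, 272.0]] [ 0.547 -0.109  0.17 ]
w1 x -19 z 8 [[272.0, 285.0], [372.0, 285.0]] 
w2 x -19 z 8 [[322.0, 285.0], [322.0, 285.0]] 
w1 x -40 z 8 [[267.0, 301.0], [378.0, 301.0]] 
w2 x -40 z 8 [[322.0, 301.0], [322.0, 301.0]] 
w1 x -70 z 8 [[257.0, 332.0], [388.0, 331.0]] 
w2 x -70 z 8 [[322.0, 332.0], [322.0, 332.0]]
```

Run:
```python
from h import *
p=np.array([.2472,.4907,.1683]);y=np.array([.45,.893,0])
for h in (0,.02,.04):
  print(h,proj('side0',[p+y*.047+[0,0,h],p-y*.047+[0,0,h],p-y*.059+[0,0,h]]).round(0).tolist())
a=cv2.imread('pics/side0.png')[60:170,150:250];a=cv2.convertScaleAbs(cv2.resize(a,None,fx=4,fy=4,interpolation=cv2.INTER_CUBIC),alpha=1.5)
s=cv2.imread('pics/side2.png')
q=proj('side2',[.5468,-.1087,.1703])[0];print(q)
i,j=q.astype(int);b=cv2.convertScaleAbs(cv2.resize(s[j-70:j+40,i-50:i+50],None,fx=4,fy=4,interpolation=cv2.INTER_CUBIC),alpha=2)
c=(int((q[0]-i+50)*4+2),int((q[1]-j+70)*4+2));cv2.circle(b,c,5,(0,0,255),1)
for h in (0,.02,.04):
  for w in (.047,-.047):
    u=proj('side0',p+y*w+[0,0,h])[0];cv2.circle(a,(int((u[0]-150)*4),int((u[1]-60)*4)),4,(0,0,255),1)
cv2.imwrite('pics/c6.png',np.hstack([a,b]))
```

```text
0 [[213.0, 140.0], [201.0, 156.0], [200.0, 159.0]]
0.02 [[212.0, 135.0], [201.0, 151.0], [199.0, 154.0]]
0.04 [[212.0, 130.0], [199.0, 146.0], [198.0, 148.0]]
[334.58433364 269.82268944]
```

View pics/c6.png

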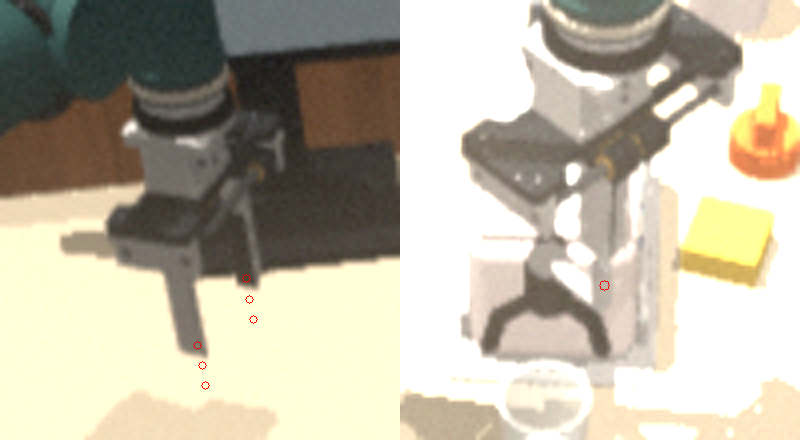

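The visible fingertips sit about 35 mm above the reported TCP in both the side and wrist views. So the fingers closed above the post, not on it. I'll treat the real finger end as about 35 mm behind the reported TCP, then reopen, go 3 cm lower and re-grip.

Emit:
carry_out(
  targets=[
    [0.5,0,0,0,0],
    [0.5,0,0,0,0],
    [0.5,0,0,0,0],
    [0.5,0,0,0,0],
    [0.5,0,0,0,0],
    [0.5,0,0,0,0],
    [0.5,1,0,-0.15,0],
    [0.5,1,0,0,0],
    [0.5,1,0,0,0],
    [0.5,0,0,0,0],
    [1,0,0,0,0],
    [1,0,0,0,0],
    [1,0,0,0,0],
    [1,0,0,0,0],
    [1,0,0,0,0],
    [1,0,0,0,0],
    [1,0,0,0,0],
  ],
)

```text
time: 5.65
tool_pos: [0.5463, -0.1074, 0.1408]
ee_rot: [0.787, 1.57, -0.204]
wrist_force: [0.1, -1.2, 1.5]
width: 0.0132
```

```bash
python3 st.py "[.5463,-.1072,.140]"
```

```text
5.65 [ 0.5463 -0.1074  0.1408] yang 33.25 xdown [ 9.e-04 -2.e-04 -1.e+00] F [ 0.1 -1.2  1.5] M [-0.05 -0.07  0.02] w 0.0132 q [-0.3   0.11  1.4   0.    1.63 -0.88]
tool delta cm [ 0.08  0.01 -0.02]
```

Emit:
carry_out(
  targets=[
    [1,0,-0.255,-0.007,2.93],
    [1,0,-0.255,-0.007,2.93],
    [1,0,-0.255,-0.007,2.93],
    [1,0,-0.255,-0.007,2.93],
    [1,0,-0.255,-0.007,2.93],
    [1,0,-0.255,-0.007,2.93],
    [1,0,-0.255,-0.007,2.93],
    [1,0,-0.255,-0.007,2.93],
    [1,0,-0.255,-0.007,2.93],
    [1,0,-0.255,-0.007,2.93],
    [1,0,-0.255,-0.007,2.93],
    [1,0,-0.255,-0.007,2.93],
    [1,0,-0.255,-0.007,2.93],
    [1,0,-0.255,-0.007,2.93],
    [1,0,-0.255,-0.007,2.93],
    [1,0,-0.255,-0.007,2.93],
    [1,0,0,0,0],
    [1,0,0,0,0],
  ],
)

```text
time: 7.45
tool_pos: [0.5071, -0.1134, 0.1407]
ee_rot: [2.725, 1.57, 0.918]
wrist_force: [-0.1, 2.7, 1.8]
width: 0.0133
```

```bash
python3 st.py "[.5071,-.1139,.140]"
```

```text
7.45 [ 0.5071 -0.1134  0.1407] yang -13.54 xdown [ 8.e-04  1.e-03 -1.e+00] F [-0.1  2.7  1.8] M [ 0.38  0.01 -0.02] w 0.0133 q [-0.33  0.03  1.49  0.    1.62 -0.09]
tool delta cm [0.07 0.01 0.04]
```

Emit:
carry_out(
  targets=[
    [0.6,0,0,0,0],
    [0.6,0,0,0,0],
    [0.6,0,0,0,0],
    [0.6,0,0,0,0],
    [0.6,0,0,0,0],
    [0.6,-2.5,0,0,0],
    [0.6,-3,0,0,0],
    [0.6,-4,0,0,0],
    [0.6,-4,-1,-1,-5],
    [0.6,0,-2,-2,-8],
    [0.6,0,-2,-2,-8],
    [0.6,0,0,0,0],
    [0.6,0,0,0,0],
  ],
)

```text
time: 8.75
tool_pos: [0.463, -0.059, 0.2756]
ee_rot: [0.923, 1.57, -0.52]
wrist_force: [-0.1, 1.0, 0.5]
width: 0.0376
```

```bash
python3 st.py
python3 - <<'E'
from h import *
from fit import pts
a=cv2.cvtColor(snap('wrist','w3')['image'],cv2.COLOR_RGB2BGR);snap('top','top3');snap('side','side3')
v=np.load('fit2.npy').copy();v[3]=0;q=pts(v);q['hub'][2]=.16
for k in q:print(k,proj('w3',q[k]).round(1),proj('top3',q[k]).round(1))
u=proj('w3',q['hub'])[0].astype(int)
x0,y0=max(u[0]-75,0),max(u[1]-60,0);c=a[y0:y0+150,x0:x0+160];print(x0,y0)
u2=proj('w3',q['bar'])[0].astype(int);x1,y1=max(u2[0]-60,0),max(u2[1]-75,0);d=a[y1:y1+150,x1:x1+40*3];print(x1,y1,c.shape,d.shape)
d=np.pad(d,((0,150-d.shape[0]),(0,0),(0,0)));c=np.pad(c,((0,150-c.shape[0]),(0,0),(0,0)))
cv2.imwrite('pics/c7.png',cv2.convertScaleAbs(cv2.resize(np.hstack([c,d]),None,fx=2.8,fy=2.8,interpolation=cv2.INTER_CUBIC),alpha=1.3))
E
```

```text
8.75 [ 0.463  -0.059   0.2756] yang 7.32 xdown [ 1.1e-03 -6.0e-04 -1.0e+00] F [-0.1  1.   0.5] M [-0.05  0.    0.04] w 0.0376 q [-0.25 -0.1   1.34 -0.    1.89 -0.38]
skirt [[497.   -0.6]] [[275.6 228.4]]
bar [[518.5 -16.3]] [[274.5 227.1]]
hub [[382. 231.]] [[358.4 250.1]]
post [[364.9 294.2]] [[381.5 254.7]]
b1 [[484.3 -32.1]] [[271.8 237.9]]
b2 [[552.   -0.8]] [[277.3 216.4]]
307 170
458 0 (150, 160, 3) (150, 120, 3)
```

View pics/c7.png

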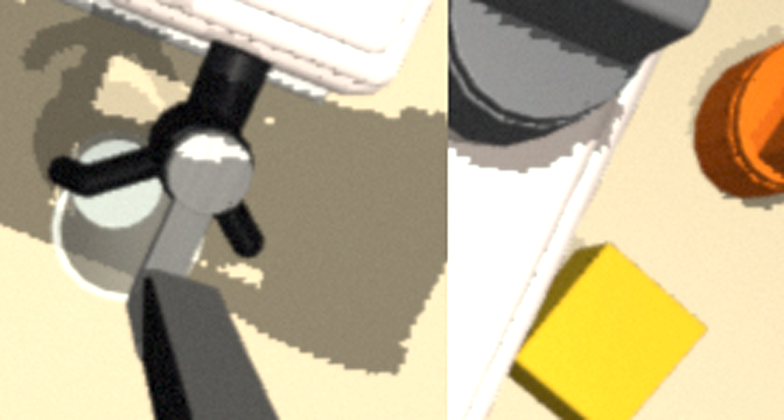

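Emit:
carry_out(
  targets=[
    [0.5,0,2.05,-2.73,0],
    [0.5,0,2.05,-2.73,0],
    [0.5,0,2.05,-2.73,0],
    [0.5,0,2.05,-2.73,0],
    [0.5,0,2.05,-2.73,0],
    [0.5,0,2.05,-2.73,0],
    [0.5,0,0,0,-7.66],
    [0.5,0,0,0,-7.66],
    [0.5,0,0,0,-7.66],
    [0.5,0,0,0,-7.66],
    [0.5,0,0,0,-7.66],
    [0.5,0,0,0,-7.66],
    [0.5,0,0,0,-7.66],
    [0.5,0,0,0,-7.66],
    [0.5,0,0,0,-7.66],
    [0.5,0,0,0,0],
    [0.5,0,0,0,0],
  ],
)

```text
time: 10.6
tool_pos: [0.5643, 0.1188, 0.2746]
ee_rot: [-2.781, 1.57, -3.023]
wrist_force: [0.3, -0.1, 0.7]
width: 0.0468
```

```bash
python3 st.py "[.5644,.1192,.163]"
python3 - <<'E'
from h import *
from fit import pts
snap('wrist','w4');a=cv2.imread('pics/w4.png');t=snap('top','top4');s=snap('side','side4')
v=np.load('fit2.npy').copy();v[3]=0;q=pts(v)
for k in q:print(k,proj('w4',q[k]).round(1),proj('top4',q[k]).round(1),proj('side4',q[k]).round(1))
b=cv2.convertScaleAbs(cv2.resize(s['image'][225:300,300:360,::-1],None,fx=4,fy=4,interpolation=cv2.INTER_CUBIC),alpha=1.3)
c=cv2.convertScaleAbs(cv2.resize(t['image'][225:275,335:395,::-1],None,fx=4,fy=4,interpolation=cv2.INTER_CUBIC),alpha=1.3)
r=np.vstack([b,c]);r=np.pad(r,((0,60),(0,0),(0,0)))
w=a[60:460,:];w=cv2.resize(w,(560,350)) if 0 else a[:480,100:640]
w=np.pad(w,((0,r.shape[0]-480),(0,0),(0,0)));cv2.imwrite('pics/c8.png',np.hstack([w,r]))
E
```

```text
10.6 [0.5643 0.1188 0.2746] yang 76.1 xdown [-1.1e-03 -1.0e-04 -1.0e+00] F [ 0.3 -0.1  0.7] M [-0.    0.    0.02] w 0.0468 q [ 0.11  0.15  1.09 -0.    1.9  -1.22]
tool delta cm [1.116e+01 4.000e-02 1.000e-02]
skirt [[321.1 227.1]] [[275.6 228.4]] [[324.4 204.8]]
bar [[321.1 237.2]] [[274.5 227.1]] [[324.4 196.9]]
hub [[110.4 218.3]] [[358.3 250.1]] [[320.9 262.3]]
post [[ 24.9 228.4]] [[381.5 254.7]] [[319.8 267.4]]
b1 [[321.1 205.2]] [[271.8 237.9]] [[315.9 196.6]]
b2 [[321.2 267.8]] [[277.3 216.4]] [[333.  197.1]]
```

View pics/c8.png

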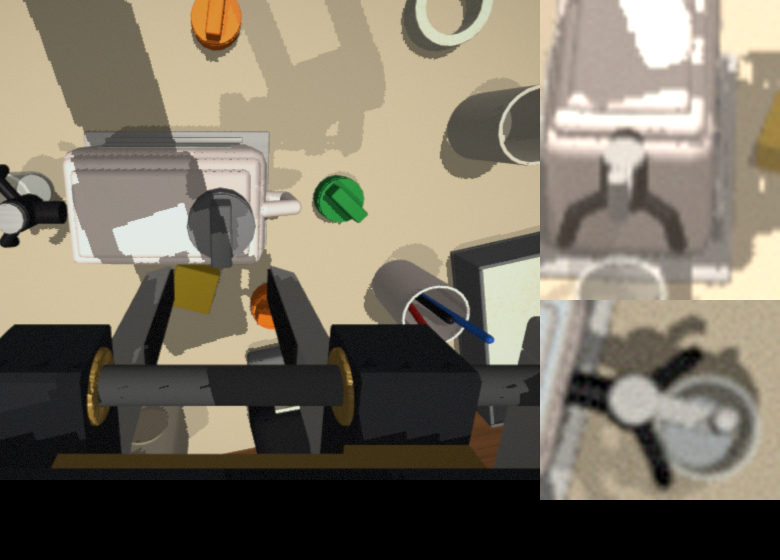

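Tap: in the top crop the hub (632,399) to post (726,418) slope is 11.4°, against 11.2° expected for shut. The spouts are symmetric about it in the side crop. The cap bar is centred at x≈321 in the wrist view, and the jaws straddle it. Descending now.

Emit:
carry_out(
  targets=[
    [0.5,3,0,0,0],
    [0.5,3,0,0,0],
    [0.5,2.5,0,0,0],
    [0.5,1,0,0,0],
    [0.5,0.8,0,0,0],
    [0.5,0.8,0,0,0],
    [0.5,0,0,0,0],
    [0.5,0,0,0,0],
  ],
)

```text
time: 11.55
tool_pos: [0.5644, 0.1193, 0.1654]
ee_rot: [0.377, 1.569, 0.138]
wrist_force: [0.3, 0.6, 0.1]
width: 0.0466
```

Emit:
carry_out(
  targets=[
    [1,0,0,0,0],
    [1,0,0,0,0],
    [1,0,0,0,0],
    [1,0,0,0,0],
    [1,0,0,0,0],
    [1,0,0,0,0],
    [1,0,0,0,0],
  ],
)

```text
time: 12.25
tool_pos: [0.564, 0.1192, 0.1646]
ee_rot: [0.431, 1.57, 0.192]
wrist_force: [-0.0, -0.5, 1.1]
width: 0.0159
```

```bash
python3 st.py "[.5644,.1192,.163]"
```

```text
12.25 [0.564  0.1192 0.1646] yang 76.31 xdown [ 4.e-04  1.e-04 -1.e+00] F [-0.  -0.5  1.1] M [ 0.01  0.05 -0.06] w 0.0159 q [ 0.11  0.15  1.31  0.    1.68 -1.22]
tool delta cm [0.16 0.01 0.04]
```

Emit:
carry_out(
  targets=[
    [1,0.2,0,0,0],
    [1,0.2,0,0,0],
    [1,0.2,0,0,0],
    [1,0.1,0,0,0],
    [1,0,0,0,0],
    [1,0,0,0,0],
  ],
)

```text
time: 12.85
tool_pos: [0.5641, 0.1192, 0.1595]
ee_rot: [0.322, 1.569, 0.083]
wrist_force: [-2.3, -0.7, 7.6]
width: 0.0159
```

```bash
python3 st.py "[.5644,.1192,.163]"
```

```text
12.85 [0.5641 0.1192 0.1595] yang 76.32 xdown [ 2.2e-03  2.0e-04 -1.0e+00] F [-2.3 -0.7  7.6] M [-0.11  0.56  0.01] w 0.0159 q [ 0.11  0.15  1.32 -0.    1.67 -1.22]
tool delta cm [-0.35  0.    0.03]
```

Emit:
carry_out(
  targets=[
    [1,0.15,0,0,0],
    [1,0.15,0,0,0],
    [1,0,0,0,0],
    [1,0,0,0,0],
  ],
)

```text
time: 13.25
tool_pos: [0.5641, 0.1193, 0.157]
ee_rot: [0.313, 1.568, 0.074]
wrist_force: [-3.2, -0.3, 9.4]
width: 0.016
```

```bash
python3 st.py "[.5644,.1192,.163]"
```

```text
13.25 [0.5641 0.1193 0.157 ] yang 76.32 xdown [ 2.5e-03  2.0e-04 -1.0e+00] F [-3.2 -0.3  9.4] M [-0.15  0.64 -0.01] w 0.016 q [ 0.11  0.15  1.33 -0.    1.66 -1.22]
tool delta cm [-0.6   0.    0.03]
```

Emit:
carry_out(
  targets=[
    [1,0,0,0,-5],
    [1,0,0,0,-5],
    [1,0,0,0,-5],
    [1,0,0,0,-5],
    [1,0,0,0,-5],
    [1,0,0,0,-5],
    [1,0,0,0,-5],
    [1,0,0,0,-5],
    [1,0,0,0,-5],
    [1,0,0,0,-5],
    [1,0,0,0,-5],
    [1,0,0,0,0],
    [1,0,0,0,0],
  ],
)

```text
time: 14.55
tool_pos: [0.5656, 0.1196, 0.1576]
ee_rot: [-0.572, 1.564, 0.149]
wrist_force: [-0.5, 0.1, 9.1]
width: 0.0159
```

```bash
python3 st.py "[.5644,.1192,.163]"
```

```text
14.55 [0.5656 0.1196 0.1576] yang 131.33 xdown [ 6.2e-03  9.0e-04 -1.0e+00] F [-0.5  0.1  9.1] M [0.1  0.09 0.05] w 0.0159 q [ 0.11  0.15  1.33  0.    1.66 -2.18]
tool delta cm [-0.55  0.05 -0.11]
```

Emit:
carry_out(
  targets=[
    [1,-0.5,0,0,0],
    [1,-0.5,0,0,0],
    [1,-0.5,0,0,0],
    [1,-0.5,0,0,0],
    [1,0,0,0,0],
    [1,0,0,0,0],
  ],
)

```text
time: 15.15
tool_pos: [0.5635, 0.1192, 0.1736]
ee_rot: [2.472, 1.569, -3.09]
wrist_force: [-0.4, 0.0, 0.4]
width: 0.0155
```

```bash
python3 st.py "[.5644,.1192,.257]"
```

```text
15.15 [0.5635 0.1192 0.1736] yang 131.32 xdown [-1.4e-03 -1.0e-04 -1.0e+00] F [-0.4  0.   0.4] M [ 0.08  0.05 -0.  ] w 0.0155 q [ 0.11  0.15  1.3   0.    1.7  -2.18]
tool delta cm [-8.34 -0.05  0.05]
```

No resistance and still gripped. Lifting on up.

Emit:
carry_out(
  targets=[
    [1,-1,0,0,0],
    [1,-1.5,0,0,0],
    [1,-1.5,0,0,0],
    [1,-1.5,0,0,0],
    [1,-1.5,0,0,0],
    [1,-1.2,0,0,0],
    [1,0,0,0,0],
    [1,0,0,0,0],
    [1,0,0,0,0],
  ],
)

```text
time: 16.05
tool_pos: [0.5636, 0.1192, 0.2555]
ee_rot: [2.494, 1.569, -3.068]
wrist_force: [1.1, -0.3, 0.0]
width: 0.0157
```

```bash
python3 st.py "[.5644,.1192,.257]"
python3 - <<'E'
from h import *
a=snap('wrist','w5')['image'];s=snap('side','side5')['image'];t=snap('top','top5')['image']
f=lambda c:cv2.resize(c,(240,240),interpolation=cv2.INTER_CUBIC)
cv2.imwrite('pics/c9.png',cv2.convertScaleAbs(np.hstack([a[:480,100:640],np.vstack([f(s[150:300,250:400]),f(t[200:300,300:400])])])[:,:,::-1],alpha=1.3))
E
```

```text
16.05 [0.5636 0.1192 0.2555] yang 131.31 xdown [-1.6e-03 -1.0e-04 -1.0e+00] F [ 1.1 -0.3  0. ] M [ 0.06 -0.01  0.01] w 0.0157 q [ 0.11  0.15  1.13  0.    1.86 -2.18]
tool delta cm [-0.15 -0.06  0.06]
```

View pics/c9.png

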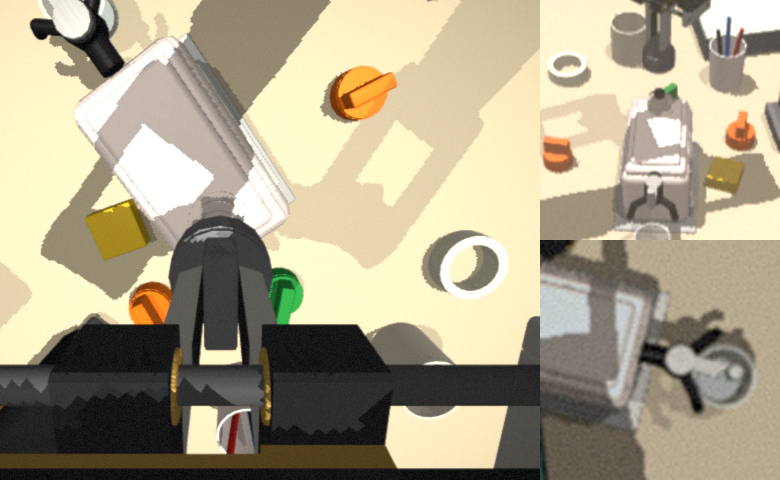

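The cap is held at about (220,260), level and clear above the bare neck at (220,208). The tap still points straight out between the spouts, and the other things are where they were. Handing in.

```bash
python3 -c "
from bench import robot
print(robot.close_job())"
```

```text
the job is handed in; nothing more can be done
None
```

I shut the tap, then freed the cap and lifted it off. The job was handed in at about 16 s with the cap still held.

- **Tap:** I gripped the lever post and swung it about 47° clockwise to straight out. The top view showed the lever at 11.4° in the image against 11.2° expected for shut. The last pictures still show it midway between the spouts.
- **Cap:** I gripped the bar, pressed it about 7.6 mm down at 9.4 N and turned it 55° anticlockwise. It then lifted off with no resistance. The last check showed the grip at 15.7 mm and the tool upright, with the cap about 7.5 cm above the mouth (worked out from the tool height) and clear of the bare neck.
- **Other things:** none of those visible in the last pictures looked moved. The stapler, mouse and spray bottle are outside that crop and I did not check them.

**What disagreed:** the fingers really end about 35 mm short of the reported TCP. My first grip therefore closed in the air above the post without touching it. I spotted this in the side and wrist pictures and corrected every later height for it.

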